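# Re-index the bevel-sanding jig

## Robot

A 6-joint arm with a two-finger parallel gripper is mounted at the origin on a cart in front of the work surface, level with it; the furniture and walls round the work are solid. World frame = base frame: x ahead of the robot, y to its left, z up, the work surface at z = 0. Lengths are in m, angles in rad, forces in N, time in s.
With the tool pointing down it reaches from about 0.225 to 0.875 m from the base axis. Payload 3.4 kg.
Tool frame: the origin (TCP) lies at the very end of the fingers, on their centre line; the grasp point (between the pads) lies 19 mm behind it; z points along the fingers, y is the line along which they close (so a half turn about z gives the same grasp; the last joint's range is limited). The gripper opens to 85 mm and grips with 20 to 120 N. Pads are 22 mm wide; open, the fingers measure 114 mm over their backs; the gripper's body (76 mm by 85 mm) begins 54 mm behind the grasp point. The pads swing forward as they close: fully open they stand 13 mm farther back than shut.
Start: joints at [1.126, 0.276, 1.505, -0, 1.361, -0.121], TCP at [0.183, 0.545, 0.231] pointing down, gripper open.
Joint ranges: [-2.89, 2.89], [-0.75, 2.08], [0.22, 2.7], [-1.18, 4.32], [0.11, 2.71], [-2.7, 2.7]. Speed limits (rad/s): [2.57, 2.57, 3.14, 3.14, 3.14, 3.14].

## Interface

Orientations are given as a unit quaternion [w, x, y, z].
In Python, from rig import manip, get_image, camera_info gives the robot as it stands. The module is installed in compiled form; this text tells all that it offers.
- The arm moves only by the shell command python3 -m crank 'ROWS' [FORCE]. ROWS is a JSON object of lists of equal length, an entry for each row: "translation": the shift along the tool's x, y, z in mm, a list of three; "roll": the turn about the tool's z in rad; "fingers": the opening, from 0 (shut) to 1 (fully open). A call has 1 to 8 rows; each row shifts and turns the commanded pose from where the row before left it, along the tool's axes as they then stand; what a row does not reach is not made up. A row lasts 1/10 s, in which the tool goes at most 50 mm and 8.59 degrees, less where a joint would pass 70% of its speed; a pose out of reach is approached as far as the arm can. A call is refused whole if a number of a shift passes 50 or a number of a turn 0.15, either way. A call with a gripper value outside its range is refused whole. The fingers move at their own pace and stop on an object; FORCE is the grip in N (left out, the last holds). Time passes only in rows, so rows that do not move let the fingers close. It gives the time, the measured TCP pose, the force, the opening and the grip force at its end, in the units of the state.
- manip.get_state(): the state, without advancing time (a new reading comes with each control period).
- get_image(name): name is "scene" or "top" or "wrist"; returns the picture (400x640x3 uint8, blue, green, red); there is no depth.
- camera_info(name): a dict with "mtx" (3x3 intrinsics, pixels), "rvec" (rotation vector, rad) and "tvec" (3), from world to camera coordinates, as OpenCV has them. Camera axes: x right, y down, z forward; pixel columns grow to the right and rows downward; lengths in m; the calibration is good to about 2 mm. A picture is of the moment at which its call begins: read the wrist's pose just before it. camera_info takes no time and is no camera call; for the wrist camera it gives the pose at the moment of the call.
- manip.sign_off(): hands the job in; it is judged then, once.
The state is a dict: "clock": time; "qpos": joint angles; "qd": joint speeds; "effort": joint torques, N m; "position": TCP position; "ee_rot": TCP orientation; "contact_force": force on the tool from outside, world axes, zero at the start; "moment": the same for the moment, N m; "width": finger opening in m; "gripper_force": force on a finger pad.
Only numpy, scipy, OpenCV 4.12 (cv2) and the standard library are available. Lean on these libraries where they do the work, as an engineer would, in place of code of your own. Each camera call takes 0.05 s, during which the arm holds its last target. There are 200 camera calls.

## Task

Set the tilting table of the bevel-sanding jig from flat to 30 degrees, which is the middle one of the three holes in its indexing plate: draw the locking bolt out so that the table is free, pull the table's lever over towards you until the middle hole faces the bolt, and push the bolt fully home again so that it locks the table there. Leave the loose things round the jig where they are.

Things in the scene. Friction and masses are not known exactly. Their poses are not given: they have to be found in the camera images.
- jig: Bevel-sanding jig fixed to the bench: plywood base 18 mm thick, two wooden cheeks, a tilting table between them. Origin: on the bench top straight below the middle of its axle; the base spans x -95..95, y -105..210 mm. x points away from the robot (jig yaw -0.4 to 0.3 rad), y to the left along the axle, z up. Seen from the robot the lever is on the right (-y), the bolt on the left (+y).
- axle (a point): Middle of the steel axle, along the jig's y, 130 mm over the bench, in two cheeks 14 mm thick and 70 mm wide (middles at y = +-69 mm, round heads up to z = 165 mm). The table on it is 150 (x) x 112 (y) mm and carries a fixed wooden board; flat, its highest face is at z = 166 mm.
- tilt_table (a joint): Tilt of the table with its lever and indexing plate (one rigid part), rad. 0 = flat, first hole at the bolt; 0.524 (30 degrees) = middle hole; 1.047 = last hole; stops at -0.03 and 1.10. Grows as the lever is pulled towards the robot (jig's -x) and the far edge rises. It stays where left (0.3 N m friction, 3 N at the knob). With the bolt in a hole it has only about 0.03 rad of play.
- lever_knob (a point): Centre of the black 32 mm ball knob on the lever, a 12 mm steel rod up from the axle at y = -94 mm of the jig. It is the jig's highest part. At tilt q it lies at x = 110*sin(0.175-q), y = -94, z = 130+110*cos(0.175-q) mm in the jig's frame: at first it leans 10 degrees away from the robot, at the 30 degree setting 20 degrees towards it.
- middle_hole (a point): Middle hole of the three (13 mm diameter, 60 mm from the axle, 30 degrees apart), on the outer (left) face of the upright aluminium indexing plate, 92 x 92 x 8 mm, which spans y = 82..90 mm of the jig (hub to 95) just outside the left cheek and turns with the table. At 30 degrees it is straight below the axle, in line with the bolt (70 mm over the bench).
- lock_bolt (a joint): Locking bolt, m. 0 = fully home (to the right, jig's -y), 0.030 = drawn out to the left (+y) to its stop. From 0.014 on it is clear of the plate. No spring: about 3 N moves it and it stays where left. It enters a hole only if the table is within about 0.05 rad of that hole's angle, its round nose then centring the table; otherwise it stops against the plate at about 0.014.
- bolt_nose (a point): Round tip of the bolt, a 10 mm steel rod along the jig's y, 70 mm over the bench at x = 0 of the jig. Home, the tip is at y = 76 mm, 14 mm inside the plate's outer face. The rod runs in two steel guide blocks, 34 mm wide, tops at z = 85 mm, at y = 102..124 and 194..206 mm.
- bolt_handle (a point): Top centre of the bolt's upright handle, which moves with the bolt: a black grip 20 mm in diameter and 20 mm high on a 14 mm steel post. Home, this point is at x = 0, y = 150, z = 148 mm in the jig's frame. There is free room for fingers on both sides of it, to the right as far as the plate's hub (y = 95 mm).
- sanding_block: Bystander: brown sanding block 64 x 115 x 36 mm, loose on the bench to the left of the jig. Origin under its centre.
- wax_tin: Bystander: round wax tin, 69 mm diameter, 36 mm high, loose on the jig's base just in front of the bolt (its top is 54 mm over the bench). Origin under its centre.
- offcut: Bystander: dark hardwood offcut 90 x 55 x 32 mm, loose behind the jig's left half. Origin under its centre.
- tape_measure: Bystander: tape measure 37 x 92 x 64 mm, loose to the right of the jig. Origin under its centre.

How it is judged:
By the outcome, as a careful person would: the job done as asked, in the order asked, and still so for the second after the job is handed in, with the robot touching nothing.
It also fails if it takes over 51 s, if anything falls off the work surface, if the arm or the gripper's body presses on something with over 40 N, if the wrist force passes 120 N, or if a joint passes its speed limit or range.

## Working session

There is one attempt and no reset: what is moved stays moved. The work goes in short steps, Python scripts to look and compute and a shell command to move; the robot and the scene stay as the last step left them, time stands still between calls to the robot, and variables do not carry over. Pictures are saved under pics/ and viewed, at most 10 in all, crops included, and the job is handed in when it is done.

```bash
mkdir -p pics; python3 - <<'E'
from rig import manip,get_image,camera_info
import cv2,numpy as np
print(manip.get_state())
for n in("scene","top"):
    cv2.imwrite(f"pics/{n}0.png",get_image(n)); c=camera_info(n)
    R=cv2.Rodrigues(np.array(c["rvec"]))[0]; print(n,np.round(-R.T@np.array(c["tvec"]).ravel(),3),np.round(R[2],2),np.array(c["mtx"])[0])
E
```

```text
{'clock': 0.0, 'qpos': array([ 1.12597403e+00,  2.76612556e-01,  1.50614391e+00, -4.03224930e-05,
        1.36070782e+00, -1.21003626e-01]), 'qd': array([-0.00065787, -0.00120785, -0.00031008,  0.00017231,  0.00109821,
        0.00047079]), 'effort': array([ 7.75609369e-04, -4.16756237e+01, -2.45808184e+01,  1.22787907e-05,
        1.06704500e-02, -3.33018068e-05]), 'position': array([0.1827467 , 0.54462027, 0.23042541]), 'ee_rot': array([-2.42307717e-04,  1.61198625e-01,  9.86921541e-01, -9.04121441e-04]), 'contact_force': array([ 0.53240963, -0.46578138, -0.89981464]), 'moment': array([-0.00651385, -0.02340705,  0.02492743]), 'gripper_force': 0.0, 'width': 0.08575302482944909}
scene [-0.107 -0.697  0.87 ] [ 0.55  0.58 -0.6 ] [475.2928565    0.         328.54553775]
top [0.323 0.003 1.298] [ 0.17  0.01 -0.98] [466.64626409   0.         322.13692723]
```

View pics/scene0.png

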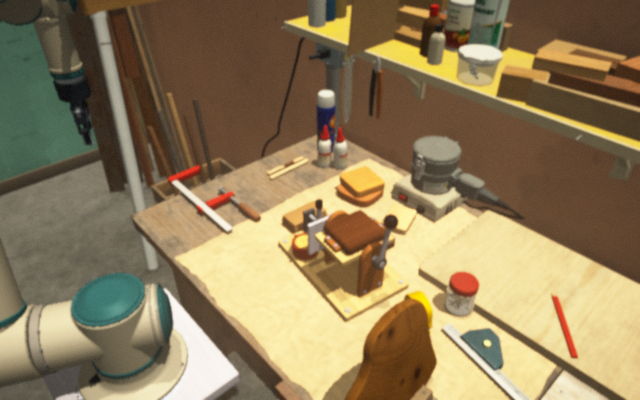

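View pics/top0.png

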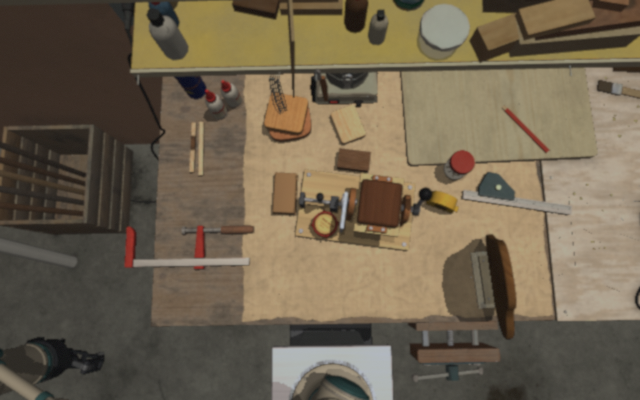

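The scene view shows the knob at about (390,222) and the bolt grip near (320,205). The top view shows the knob at about (425,194) and the grip near (305,201). The base is slightly yawed in the top view.

```bash
cat > h.py <<'E'
import cv2,numpy as np
from rig import manip,get_image,camera_info
def ray(c,uv):
    R=cv2.Rodrigues(np.array(c["rvec"]))[0]; t=np.array(c["tvec"]).ravel()
    d=R.T@np.linalg.solve(np.array(c["mtx"]),[*uv,1]); return -R.T@t,d/np.linalg.norm(d)
def onz(c,uv,z):
    o,d=ray(c,uv); return o+d*(z-o[2])/d[2]
def tri(obs):
    A=np.zeros((3,3));b=np.zeros(3)
    for c,uv in obs:
        o,d=ray(c,uv);P=np.eye(3)-np.outer(d,d);A+=P;b+=P@o
    p=np.linalg.solve(A,b); res=[np.linalg.norm((np.eye(3)-np.outer(d,d))@(p-o)) for o,d in [ray(*x) for x in obs]]
    return p,res
E
python3 - <<'E'
from h import *
s=cv2.imread("pics/scene0.png");t=cv2.imread("pics/top0.png")
a=cv2.resize(s[190:300,275:415],None,fx=4,fy=4,interpolation=2)   # 560x440
b=cv2.resize(t[160:260,265:465],None,fx=4,fy=4,interpolation=2)   # 800x400
cv2.imwrite("pics/a.png",a);cv2.imwrite("pics/b.png",b)
for n,im,w in(("scene",s,(300,195,400,240)),("top",t,(290,180,450,225))):
    x0,y0,x1,y1=w;m=(im[y0:y1,x0:x1].max(2)<60).astype(np.uint8)
    N,_,st,ce=cv2.connectedComponentsWithStats(m)
    for i in range(1,N):
        if st[i,4]>15: print(n,st[i]+[x0,y0,0,0,0],np.round(ce[i]+[x0,y0],1))
E
```

```text
top [413 188  37  27 258] [426.5 200.7]
top [317 194   5   8  37] [319.2 197.6]
top [330 199   9  14  68] [335.  206.6]
top [401 198   5  10  31] [403.6 202.4]
top [300 202   5   6  20] [302. 205.]
top [346 211   7  10  42] [348.8 216. ]
top [400 210   6  15  45] [402.  217.3]
top [357 220  25   5  36] [367.6 222.7]
```

View pics/a.png

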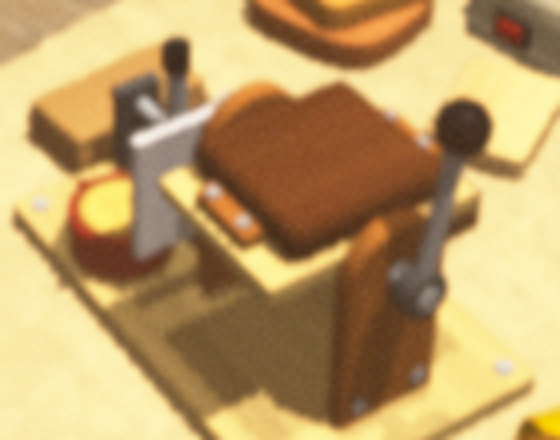

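View pics/b.png

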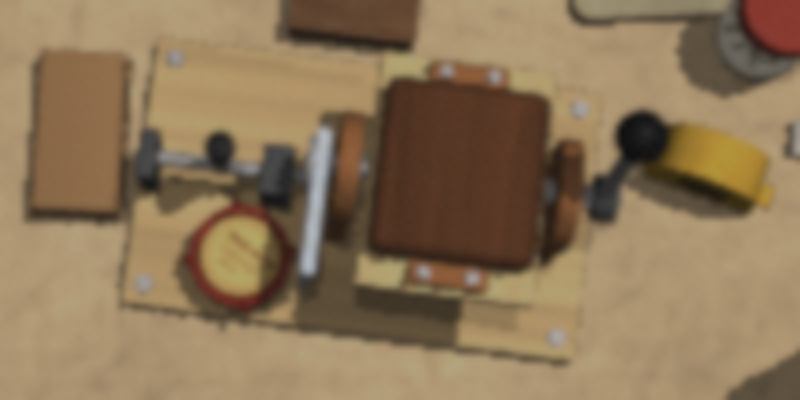

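The crops show the knob at scene (390.7,222) and top (425.4,194). The grip is at scene (319.3,202) and top (319.8,196.8). The base corners in crop b are (160,40), (600,90), (575,360) and (122,305).

```bash
python3 - <<'E'
from h import *
T=camera_info("top");S=camera_info("scene")
f=lambda u,v:((u+.5)/4+265-.5,(v+.5)/4+160-.5)
g=lambda u,v:((u+.5)/4+275-.5,(v+.5)/4+190-.5)
k,r=tri([(T,f(642,136)),(S,g(463,128))]);print("knob",k.round(4),r)
h,r=tri([(T,f(220,147)),(S,g(177,52))]);print("grip",h.round(4),r)
cs=[onz(T,f(*p),.018) for p in((160,40),(600,90),(575,360),(122,305))]
print(np.round(cs,4))
# knob (19,-94), grip (0,150)
d=h[:2]-k[:2]; y1=np.arctan2(-d[0],d[1])-np.arctan2(19,244)
print("yaw knob-grip",y1,"len",np.linalg.norm(d))
cl,cr,nr,nl=[c[:2] for c in cs]
for a,b in((cl,cr),(nl,nr)):
    e=a-b;print("yaw edge",np.arctan2(-e[0],e[1]),np.linalg.norm(e))
yaw=y1;R=np.array([[np.cos(yaw),-np.sin(yaw)],[np.sin(yaw),np.cos(yaw)]])
print("origin from grip",h[:2]-R@[0,.15],"knob",k[:2]-R@[.019,-.094],"base",np.mean(cs,0)[:2]-R@[0,.0525])
E
```

```text
knob [ 0.5176 -0.2232  0.2343] [np.float64(0.0003924915475339244), np.float64(0.0003924915475337044)]
grip [0.5338 0.0218 0.138 ] [np.float64(0.00039886075470130786), np.float64(0.0003988607547013479)]
[[ 0.6326  0.0651  0.018 ]
 [ 0.5908 -0.2421  0.018 ]
 [ 0.4033 -0.2157  0.018 ]
 [ 0.4462  0.093   0.018 ]]
yaw knob-grip -0.14345230747148574 len 0.24552642013120315
yaw edge -0.1350619710499226 0.3100087675075959
yaw edge -0.13783034762101576 0.31156036498639805
origin from grip [ 0.51233206 -0.1266516 ] knob [ 0.51228031 -0.12743768] base [ 0.51071712 -0.12688093]
```

```bash
cat >> h.py <<'E'
YAW=-0.139; O=np.array([.512,-.127])
def rel(target):
    "shift to a world TCP target, in the tool's axes, mm"
    from scipy.spatial.transform import Rotation as Ro
    s=manip.get_state();q=s["ee_rot"];R=Ro.from_quat([*q[1:],q[0]]).as_matrix()
    ty=np.arctan2(R[1,1],R[0,1])
    print("t",round(s["clock"],2),"tcp",s["position"].round(4),"F",s["contact_force"].round(1),"w",round(s["width"],4),"roll to go",round(ty-(np.pi/2+YAW),3),"shift",(R.T@(np.array(target)-s["position"])*1000).round(1))
def jig(x,y,z):
    c,s=np.cos(YAW),np.sin(YAW);return np.array([O[0]+c*x-s*y,O[1]+s*x+c*y,z])
E
python3 -m crank '{"translation":[[0,0,0],[0,0,0],[-30,-34,0],[-30,-34,0],[-30,-34,0],[-30,-34,0],[-30,-34,0],[-30,-34,0]],"roll":[-0.092,-0.092,0,0,0,0,0,0],"fingers":[0.65,0.65,0.65,0.65,0.65,0.65,0.65,0.65]}' 40
python3 -m crank '{"translation":[[-30,-34,0],[-30,-34,0],[-30,-34,0],[-30,-34,0],[-30,-34,0],[-30,-34,0],[0,0,0],[0,0,0]],"roll":[0,0,0,0,0,0,0,0],"fingers":[0.65,0.65,0.65,0.65,0.65,0.65,0.65,0.65]}'
python3 - <<'E'
from h import *
rel([.5338,.0218,.119])
c=camera_info("wrist");im=get_image("wrist");cv2.imwrite("pics/w1.png",im)
o,d=ray(c,(320,200));print(o.round(3),d.round(2))
for P in([.5338,.0218,.148],[.5176,-.2232,.2343]):
    print(cv2.projectPoints(np.array([P]),np.array(c["rvec"]),np.array(c["tvec"]),np.array(c["mtx"]),None)[0].ravel())
np.save("w1.npy",np.array([c["mtx"],],dtype=float)); import pickle;pickle.dump(c,open("w1.pkl","wb"))
E
```

```text
clock: 0.9
position: [0.3332, 0.3163, 0.2311]
ee_rot: [-0.0, 0.07, 0.998, -0.0]
contact_force: [0.8, -0.4, -0.4]
width: 0.0555
gripper_force: 0.0
clock: 1.7
position: [0.4825, 0.0902, 0.2307]
ee_rot: [-0.001, 0.071, 0.997, 0.0]
contact_force: [0.4, -0.3, -0.1]
width: 0.0558
gripper_force: 0.0
t 1.7 tcp [0.4825 0.0902 0.2307] F [ 0.4 -0.3 -0.1] w 0.0558 roll to go -0.003 shift [-60.7 -60.5 111.5]
[0.412 0.1   0.373] [ 0.27 -0.04 -0.96]
[237.03128016 287.54684557]
[-277.17661109  408.02096389]
```

View pics/w1.png

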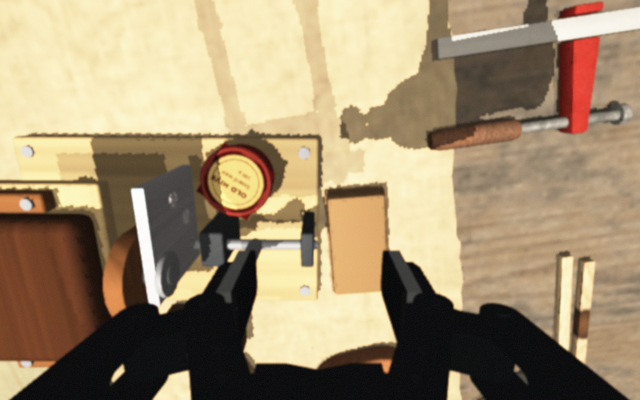

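The wrist view shows the bolt rod at about (265,243). The grip itself is hidden behind the left finger, near its predicted pixel (237,287). I'll move above it and look again.

```bash

python3 -m crank '{"translation":[[-30,-30,10],[-31,-30,10],[0,0,10],[0,0,0],[0,0,0]],"roll":[0,0,0,0,0],"fingers":[0.65,0.65,0.65,0.65,0.65]}'
python3 - <<'E'
from h import *
rel([.5338,.0218,.119])
c=camera_info("wrist");im=get_image("wrist");cv2.imwrite("pics/w2.png",im)
import pickle;pickle.dump(c,open("w2.pkl","wb"))
for P in([.5338,.0218,.148],[.5338,.0218,.138]):
    print(cv2.projectPoints(np.array([P]),np.array(c["rvec"]),np.array(c["tvec"]),np.array(c["mtx"]),None)[0].ravel())
E
```

```text
clock: 2.25
position: [0.5333, 0.0248, 0.2011]
ee_rot: [-0.001, 0.069, 0.998, 0.0]
contact_force: [0.4, 0.7, -0.2]
width: 0.0555
gripper_force: 0.0
t 2.25 tcp [0.5333 0.0248 0.2011] F [ 0.4  0.7 -0.2] w 0.0555 roll to go 0.001 shift [-1.1 -3.  82.1]
[314.26225287 225.51184391]
[314.45259223 220.01925842]
```

View pics/w2.png

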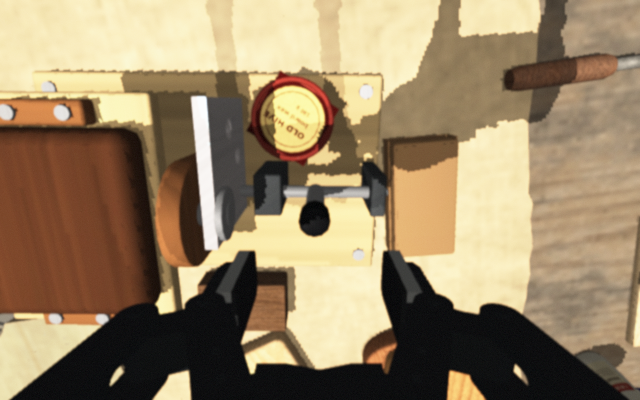

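The grip is at (314,219), between the open fingers and about 4 mm nearer the robot than estimated. I'll lower onto it and close.

```bash

python3 -m crank '{"translation":[[2,-3,20],[0,0,20],[0,0,20],[0,0,15],[0,0,7],[0,0,0]],"roll":[0,0,0,0,0,0],"fingers":[0.65,0.65,0.65,0.65,0.65,0.65]}'
python3 -m crank '{"translation":[[0,0,0],[0,0,0],[0,0,0],[0,0,0],[0,0,0],[0,0,0]],"roll":[0,0,0,0,0,0],"fingers":[0,0,0,0,0,0]}' 40
python3 -c "
from h import *
rel(jig(0,.18,.119))"
```

```text
clock: 2.9
position: [0.5315, 0.0213, 0.1192]
ee_rot: [-0.001, 0.069, 0.998, 0.0]
contact_force: [-0.3, -0.0, 0.2]
width: 0.0556
gripper_force: 0.0
clock: 3.5
position: [0.5331, 0.0214, 0.1205]
ee_rot: [0.001, 0.07, 0.998, 0.001]
contact_force: [-0.9, 4.2, 6.2]
width: 0.0187
gripper_force: 39.2
t 3.5 tcp [0.5331 0.0214 0.1205] F [-0.9  4.2  6.2] w 0.0187 roll to go -0.001 shift [ 0.4 30.1  1.6]
```

```bash

python3 -m crank '{"translation":[[0,6,0],[0,7,0],[0,7,0],[0,7,0],[0,0,0],[0,0,0]],"roll":[0,0,0,0,0,0],"fingers":[0,0,0,0,0,0]}'
python3 -c "
from h import *
rel(jig(0,.18,.119))"
```

```text
clock: 4.1
position: [0.5369, 0.0466, 0.1205]
ee_rot: [0.001, 0.07, 0.998, -0.001]
contact_force: [-1.5, 0.9, 6.1]
width: 0.0185
gripper_force: 39.3
t 4.1 tcp [0.5369 0.0466 0.1205] F [-1.5  0.9  6.1] w 0.0185 roll to go -0.0 shift [0.6 4.6 1.5]
```

```bash

python3 -m crank '{"translation":[[0,0,0],[0,0,0],[0,0,0],[0,0,0],[0,0,-30],[0,0,-40],[0,0,-40],[0,0,-40]],"roll":[0,0,0,0,0,0,0,0],"fingers":[0.65,0.65,0.65,0.65,0.65,0.75,0.75,0.75]}'
python3 -m crank '{"translation":[[0,-30,-30],[-3,-40,0],[-3,-40,0],[-3,-40,0],[-3,-40,0],[-3,-40,0],[0,0,0],[0,0,0]],"roll":[0,0,0,0,0,0,0,0],"fingers":[0.75,0.75,0.75,0.75,0.75,0.75,0.75,0.75]}'
python3 - <<'E'
from h import *
rel([.5176,-.2232,.219])
c=camera_info("wrist");im=get_image("wrist");cv2.imwrite("pics/w3.png",im)
p=cv2.projectPoints(np.array([[.5176,-.2232,.2343]]),np.array(c["rvec"]),np.array(c["tvec"]),np.array(c["mtx"]),None)[0].ravel();print(p)
E
```

```text
clock: 4.9
position: [0.5357, 0.047, 0.2706]
ee_rot: [-0.0, 0.07, 0.998, -0.0]
contact_force: [0.5, 0.1, 0.1]
width: 0.0642
gripper_force: 0.0
clock: 5.7
position: [0.5185, -0.1834, 0.2988]
ee_rot: [-0.0, 0.071, 0.997, 0.001]
contact_force: [0.0, 0.1, -0.3]
width: 0.0642
gripper_force: 0.0
t 5.7 tcp [ 0.5185 -0.1834  0.2988] F [ 0.   0.1 -0.3] w 0.0642 roll to go -0.003 shift [ -4.8 -39.6  79.7]
[257.31273062 224.88550541]
```

View pics/w3.png

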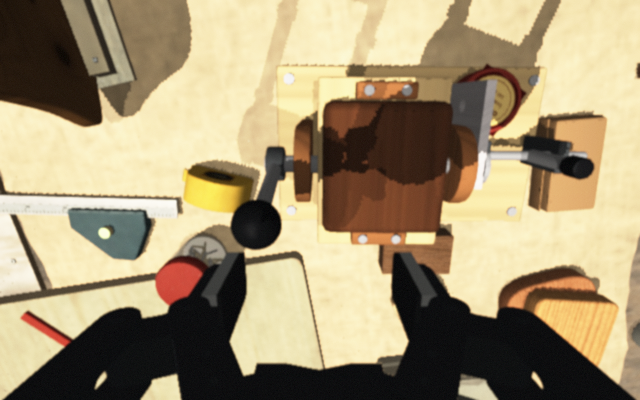

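The knob is at (256,224), within 1 mm of the prediction. The bolt handle has moved out to the left, at (575,165).

```bash

python3 -m crank '{"translation":[[-5,-40,0],[0,0,0],[0,0,25],[0,0,25],[0,0,20],[0,0,10],[0,0,0]],"roll":[0,0,0,0,0,0,0],"fingers":[0.75,0.75,0.75,0.75,0.75,0.75,0.75]}'
python3 -m crank '{"translation":[[0,0,0],[0,0,0],[0,0,0],[0,0,0],[0,0,0]],"roll":[0,0,0,0,0],"fingers":[0,0,0,0,0]}' 40
python3 - <<'E'
from h import *
for q in (0,.13,.26,.39,.524): print(110*np.sin(.175-q),110*np.cos(.175-q))
rel([.5176,-.2232,.219])
E
```

```text
clock: 6.45
position: [0.5176, -0.2214, 0.2181]
ee_rot: [-0.001, 0.069, 0.998, 0.001]
contact_force: [-0.2, -0.8, 0.6]
width: 0.0644
gripper_force: 0.0
clock: 6.95
position: [0.519, -0.2232, 0.2208]
ee_rot: [0.001, 0.07, 0.998, -0.0]
contact_force: [-0.4, 0.7, 5.9]
width: 0.0293
gripper_force: 39.4
19.151895135295554 108.31991927954267
4.9483295441426245 109.88864379326267
-9.338745108265764 109.60286419525195
-23.468217113086055 107.46740336275485
-37.615408979530436 103.36866550025042
t 6.95 tcp [ 0.519  -0.2232  0.2208] F [-0.4  0.7  5.9] w 0.0293 roll to go -0.001 shift [ 1.4 -0.2  1.8]
```

```bash

python3 -m crank '{"translation":[[7,0,-1],[7,0,-0.6],[7,0,0],[7.2,0,0.3],[7,0,0.9],[7.2,0,1.3],[7.2,0,1.9],[7.2,0,2.2]],"roll":[0,0,0,0,0,0,0,0],"fingers":[0,0,0,0,0,0,0,0]}'
python3 -m crank '{"translation":[[0,0,0],[0,0,0],[0,0,0]],"roll":[0,0,0],"fingers":[0,0,0]}'
python3 - <<'E'
from h import *
rel(jig(-.0376,-.094,.2145))
t=get_image("top");s=get_image("scene")
cv2.imwrite("pics/c.png",np.vstack([cv2.resize(t[150:260,265:465],None,fx=3,fy=3,interpolation=2)[:,:600],cv2.resize(s[190:280,270:420],None,fx=3,fy=3,interpolation=2)[:,:450].copy() if 0 else cv2.resize(s[190:280,270:470],None,fx=3,fy=3,interpolation=2)]))
E
```

```text
clock: 7.75
position: [0.4633, -0.2149, 0.2161]
ee_rot: [0.003, 0.07, 0.998, -0.0]
contact_force: [2.0, 3.2, 8.2]
width: 0.0302
gripper_force: 41.2
clock: 8.05
position: [0.4615, -0.2147, 0.2155]
ee_rot: [0.0, 0.07, 0.998, 0.0]
contact_force: [-0.5, 2.9, 7.8]
width: 0.0298
gripper_force: 41.4
t 8.05 tcp [ 0.4615 -0.2147  0.2155] F [-0.5  2.9  7.8] w 0.0298 roll to go -0.001 shift [-0.3 -0.2  1. ]
```

View pics/c.png

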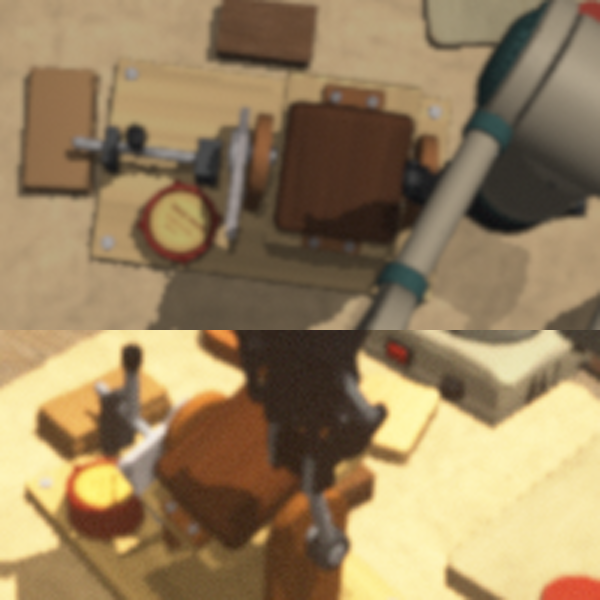

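The table is tilted, the bolt is still out, and the bystanders haven't moved. I'll release the knob, back off and check its position.

```bash

python3 -m crank '{"translation":[[0,0,0],[0,0,0],[0,0,0],[0,0,0],[0,0,-15],[0,0,-25],[0,0,-25],[0,0,-25]],"roll":[0,0,0,0,0,0,0,0],"fingers":[0.75,0.75,0.75,0.75,0.75,0.75,0.75,0.75]}'
python3 -m crank '{"translation":[[-18,35,0],[0,0,0],[0,0,0]],"roll":[0,0,0],"fingers":[0.65,0.65,0.65]}'
python3 - <<'E'
from h import *
rel(jig(-.002,.1755,.119))
c=camera_info("wrist");im=get_image("wrist");cv2.imwrite("pics/w4.png",im)
K=jig(-.0376,-.094,.2334)
p=cv2.projectPoints(np.array([K]),np.array(c["rvec"]),np.array(c["tvec"]),np.array(c["mtx"]),None)[0].ravel();print("pred",p)
x0,y0=int(p[0])-60,int(p[1])-60
m=(im[y0:y0+120,x0:x0+120].max(2)<45).astype(np.uint8)
m=cv2.morphologyEx(m,cv2.MORPH_OPEN,cv2.getStructuringElement(2,(21,21)))
N,_,st,ce=cv2.connectedComponentsWithStats(m)
for i in range(1,N):
    uv=ce[i]+[x0,y0]; P=onz(c,uv,.2334); d=P[:2]-O
    xj=d[0]*np.cos(YAW)+d[1]*np.sin(YAW); print(st[i],uv,"knob jig x",xj,"q",.175-np.arcsin(xj/.11))
cv2.imwrite("pics/w4c.png",cv2.resize(im[max(0,y0-60):y0+180,max(0,x0-60):x0+240],None,fx=2,fy=2))
E
```

```text
clock: 8.95
position: [0.4617, -0.2152, 0.3049]
ee_rot: [-0.0, 0.07, 0.998, 0.0]
contact_force: [0.5, 0.1, -0.5]
width: 0.0643
gripper_force: 0.0
clock: 9.25
position: [0.4845, -0.1827, 0.3039]
ee_rot: [-0.001, 0.069, 0.998, -0.0]
contact_force: [-0.1, -1.0, 0.5]
width: 0.0556
gripper_force: 0.0
t 9.25 tcp [ 0.4845 -0.1827  0.3039] F [-0.1 -1.   0.5] w 0.0556 roll to go 0.001 shift [-17.9 234.5 184.8]
pred [264.26136157 188.02245801]
[  36   43   50   46 1821] [264.15485997 193.90829215] knob jig x -0.03370719373367477 q 0.4864393212654927
```

View pics/w4.png

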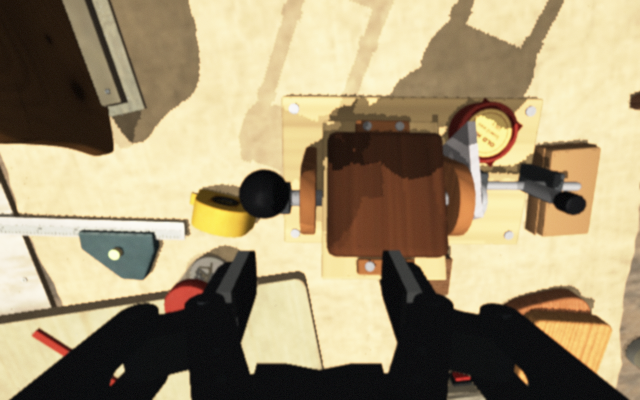

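The knob is at (264,193), which puts the tilt at roughly 0.49 rad. The bolt's tolerance is 0.05 rad, so I'll run the same mask on the earlier picture as a check.

```bash
python3 - <<'E'
from h import *
for f,(x,y) in(("w3",(256,224)),("w4",(264,193))):
    im=cv2.imread(f"pics/{f}.png");x0,y0=x-45,y-45
    for th in(45,70):
        m=(im[y0:y0+90,x0:x0+90].max(2)<th).astype(np.uint8)
        m=cv2.morphologyEx(m,cv2.MORPH_OPEN,cv2.getStructuringElement(2,(21,21)))
        N,_,st,ce=cv2.connectedComponentsWithStats(m);i=1+st[1:,4].argmax()
        ct=max(cv2.findContours(m,0,1)[0],key=cv2.contourArea)
        print(f,th,st[i],ce[i]+[x0,y0],cv2.minEnclosingCircle(ct)[0][1]+y0)
E
```

```text
w3 45 [  21   21   48   49 1837] [255.62819815 223.95264017] 223.61589813232422
w3 70 [  21   20   49   50 1895] [255.63641161 223.88126649] 223.35871124267578
w4 45 [  21   23   50   46 1821] [264.15485997 193.90829215] 194.5
w4 70 [  20   22   52   48 1924] [264.27598753 194.12525988] 195.5
```

The same mask was well centred at the start, so the table is about 4 mm short at the knob. I'll regrip and nudge it.

```bash

python3 -m crank '{"translation":[[14,-35,0],[0,0,0],[0,0,30],[0,0,30],[0,0,20],[0,0,9],[0,0,0]],"roll":[0,0,0,0,0,0,0],"fingers":[0.75,0.75,0.75,0.75,0.75,0.75,0.75]}'
python3 -m crank '{"translation":[[0,0,0],[0,0,0],[0,0,0],[0,0,0],[0,0,0],[2,0,0.7],[2.2,0,0.8],[0,0,0]],"roll":[0,0,0,0,0,0,0,0],"fingers":[0,0,0,0,0,0,0,0]}' 40
python3 -m crank '{"translation":[[0,0,0],[0,0,0],[0,0,0],[0,0,0],[0,0,-15],[0,0,-25],[0,0,-25],[0,0,-25]],"roll":[0,0,0,0,0,0,0,0],"fingers":[0.75,0.75,0.75,0.75,0.75,0.75,0.75,0.75]}'
python3 -m crank '{"translation":[[-18,35,0],[0,0,0],[0,0,0]],"roll":[0,0,0],"fingers":[0.65,0.65,0.65]}'
python3 - <<'E'
from h import *
rel(jig(-.002,.1755,.119))
c=camera_info("wrist");im=get_image("wrist");cv2.imwrite("pics/w5.png",im)
p=cv2.projectPoints(np.array([jig(-.0376,-.094,.2334)]),np.array(c["rvec"]),np.array(c["tvec"]),np.array(c["mtx"]),None)[0].ravel();print("pred",p)
x0,y0=int(p[0])-45,int(p[1])-45
m=(im[y0:y0+90,x0:x0+90].max(2)<45).astype(np.uint8)
m=cv2.morphologyEx(m,cv2.MORPH_OPEN,cv2.getStructuringElement(2,(21,21)))
N,_,st,ce=cv2.connectedComponentsWithStats(m);i=1+st[1:,4].argmax();uv=ce[i]+[x0,y0]
P=onz(c,uv,.2334)[:2]-O;xj=P[0]*np.cos(YAW)+P[1]*np.sin(YAW);print(st[i],uv,xj,.175-np.arcsin(xj/.11))
# bolt grip, dark blob right of the plate
m=(im[120:240,500:620].max(2)<45).astype(np.uint8)
G=cv2.projectPoints(np.array([jig(0,.1755,.148)]),np.array(c["rvec"]),np.array(c["tvec"]),np.array(c["mtx"]),None)[0].ravel();print("grip pred",G)
E
```

```text
clock: 10.0
position: [0.465, -0.2155, 0.214]
ee_rot: [-0.001, 0.07, 0.998, 0.001]
contact_force: [-0.2, 0.5, -0.3]
width: 0.0641
gripper_force: 0.0
clock: 10.8
position: [0.4629, -0.2148, 0.2156]
ee_rot: [0.002, 0.07, 0.998, -0.0]
contact_force: [1.3, 3.2, 6.7]
width: 0.03
gripper_force: 39.4
clock: 11.6
position: [0.4616, -0.2152, 0.3044]
ee_rot: [-0.0, 0.07, 0.998, 0.0]
contact_force: [1.0, -1.1, 0.8]
width: 0.0643
gripper_force: 0.0
clock: 11.9
position: [0.4844, -0.1827, 0.3034]
ee_rot: [-0.0, 0.069, 0.998, -0.0]
contact_force: [0.0, -0.9, -0.8]
width: 0.0556
gripper_force: 0.0
t 11.9 tcp [ 0.4844 -0.1827  0.3034] F [ 0.  -0.9 -0.8] w 0.0556 roll to go 0.001 shift [-18.  234.5 184.3]
pred [264.20581156 188.36535192]
[  22   21   49   47 1608] [266.11878109 186.27114428] -0.038974643746206086 0.5371813832208596
grip pred [577.68472895 205.75050587]
```

The tilt now reads about 0.53 rad. Back to the bolt handle.

```bash

python3 -m crank '{"translation":[[-3,40,0],[-3,40,0],[-3,40,0],[-3,40,0],[-3,40,0],[-3,34,0],[0,0,20],[0,0,0]],"roll":[0,0,0,0,0,0,0,0],"fingers":[0.65,0.65,0.65,0.65,0.65,0.65,0.65,0.65]}'
python3 -m crank '{"translation":[[0,0,30],[0,0,30],[0,0,30],[0,0,30],[0,0,25],[0,0,15],[0,0,4],[0,0,0]],"roll":[0,0,0,0,0,0,0,0],"fingers":[0.65,0.65,0.65,0.65,0.65,0.65,0.65,0.65]}'
python3 -m crank '{"translation":[[0,0,0],[0,0,0],[0,0,0],[0,0,0],[0,0,0],[0,0,0]],"roll":[0,0,0,0,0,0],"fingers":[0,0,0,0,0,0]}' 40
python3 -c "
from h import *
rel([.5331,.0214,.1205])"
```

```text
clock: 12.75
position: [0.5331, 0.0463, 0.281]
ee_rot: [-0.003, 0.069, 0.998, -0.0]
contact_force: [-0.3, 0.2, 0.3]
width: 0.0555
gripper_force: 0.0
clock: 13.55
position: [0.5348, 0.0452, 0.1197]
ee_rot: [-0.0, 0.071, 0.998, -0.0]
contact_force: [0.3, -0.3, 0.3]
width: 0.0555
gripper_force: 0.0
clock: 14.15
position: [0.5357, 0.0462, 0.1211]
ee_rot: [0.001, 0.07, 0.998, -0.0]
contact_force: [-1.3, -0.9, 6.8]
width: 0.0188
gripper_force: 39.2
t 14.15 tcp [0.5357 0.0462 0.1211] F [-1.3 -0.9  6.8] w 0.0188 roll to go -0.001 shift [ -0.9 -24.9   0.6]
```

```bash

python3 -m crank '{"translation":[[0,-5,0],[0,-4,0],[0,-3,0],[0,-3,0],[0,-3,0],[0,-3,0],[0,-3,0],[0,0,0]],"roll":[0,0,0,0,0,0,0,0],"fingers":[0,0,0,0,0,0,0,0]}'
python3 -m crank '{"translation":[[0,-1.5,0],[0,-1,0],[0,-1,0],[0,0,0],[0,0,0]],"roll":[0,0,0,0,0],"fingers":[0,0,0,0,0]}'
python3 -c "
from h import *
rel([.5331,.0214,.1205])"
```

```text
clock: 14.95
position: [0.5323, 0.0231, 0.1211]
ee_rot: [0.001, 0.07, 0.998, 0.001]
contact_force: [-1.2, 1.8, 4.8]
width: 0.0184
gripper_force: 39.3
clock: 15.45
position: [0.532, 0.0215, 0.121]
ee_rot: [0.001, 0.07, 0.998, 0.002]
contact_force: [0.7, 6.6, 5.6]
width: 0.0186
gripper_force: 39.3
t 15.45 tcp [0.532  0.0215 0.121 ] F [0.7 6.6 5.6] w 0.0186 roll to go -0.002 shift [-1.1  0.1  0.5]
```

It went through the plate and back to its starting position, and the force is now rising. One more small press, then I'll release, retreat and look.

```bash

python3 -m crank '{"translation":[[0,-1,0],[0,-1,0],[0,0,0],[0,0,0]],"roll":[0,0,0,0],"fingers":[0,0,0,0]}'
python3 -m crank '{"translation":[[0,0,0],[0,0,0],[0,0,0],[0,0,0],[0,0,-30],[0,0,-40],[0,0,-40],[0,0,-40]],"roll":[0,0,0,0,0,0,0,0],"fingers":[0.65,0.65,0.65,0.65,0.65,0.65,0.65,0.65]}'
python3 -m crank '{"translation":[[20,40,0],[20,40,0],[20,40,0],[20,40,0],[20,40,0],[0,0,0],[0,0,0]],"roll":[0,0,0,0,0,0,0],"fingers":[0.65,0.65,0.65,0.65,0.65,0.65,0.65]}'
python3 - <<'E'
from h import *
rel([.5331,.0214,.1205])
t=get_image("top");s=get_image("scene")
cv2.imwrite("pics/d.png",np.vstack([cv2.resize(i,None,fx=3,fy=3,interpolation=2) for i in(t[160:260,265:465],s[190:290,270:470])]))
E
```

```text
clock: 15.85
position: [0.532, 0.0214, 0.1211]
ee_rot: [0.002, 0.071, 0.997, 0.004]
contact_force: [1.1, 11.9, 6.3]
width: 0.0186
gripper_force: 39.5
clock: 16.65
position: [0.5304, 0.0167, 0.2711]
ee_rot: [-0.0, 0.07, 0.998, -0.0]
contact_force: [1.1, 0.5, -1.3]
width: 0.0556
gripper_force: 0.0
clock: 17.35
position: [0.4593, 0.2294, 0.2697]
ee_rot: [0.0, 0.069, 0.998, -0.0]
contact_force: [0.2, -0.0, -0.3]
width: 0.0557
gripper_force: 0.0
t 17.35 tcp [0.4593 0.2294 0.2697] F [ 0.2 -0.  -0.3] w 0.0557 roll to go 0.002 shift [-101.6 -195.8  149.3]
```

View pics/d.png

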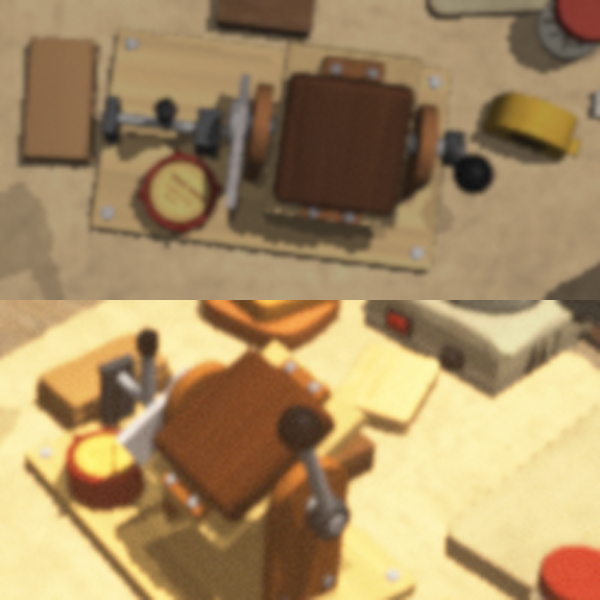

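The final view shows the grip back at its home pixel (crop (166,110), which is top (320,197)). The lever leans towards the robot, the table is at 30°, and the bystanders are in place.

```bash
python3 -c "
from rig import manip
print(manip.sign_off())"
```

```text
the job is handed in; nothing more can be done
None
```

The table is set to 30° with the bolt fully home in the middle hole, the loose things round the jig were left where they were, and I handed the job in about 17 s into the 51 s limit.

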